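Start the bench extractor from the clean side of the splash shield

TASK

Take the bent reach rod from its rest, reach over the splash shield with it, hook the red slide lever on the extractor from behind and draw it towards the shield until it meets its hidden end stop; hold a steady pull of about 6 N there for one second so that the shutter seats, never loading it with more than 11 N, and leave the lever there. Touch the extractor with the rod only, do not knock the shield or disturb the other things on the bench, and finally lay the rod back in both notches of its rest with its leg hanging down.

Things in the scene. Friction and masses are not known exactly. Their poses are not given: they have to be found in the camera images.
- rod: Reach rod, about 0.12 kg: blue handle block with black bands, 100 (x) x 18 (y) x 24 mm (z), on a 6 mm steel rod. Origin at the handle's centre, on the rod's axis. The rod runs along x from -78 mm to a bend at +200 mm, where the leg turns down (-z); it ends 85 mm below the axis. The leg's lowest 30 mm is an orange sleeve, 10 mm diameter, round end. Starts in its rest, leg down
- rod_tip (a point): The lowest point of the rod's orange sleeve, at (200, 0, -85) mm in the rod's frame
- rest: White rod rest, fixed; origin on the bench midway between two upright plates (8 mm thick, at x = +-64 mm), each with a flared notch (floor 10 mm wide, mouth about 28 mm, prong tops at 127 mm) that carries the bare rod behind and ahead of the handle. With the rod laid in, the rod's origin is 110 mm above the rest's, its x along the rest's x, with about 10 mm of play to each side along x
- extractor: Low white bench extractor, fixed: case 240 (x) x 340 mm (y), flat deck at height 120 mm; origin under the centre of the case on the bench, x points away from the shield. A grey filter cover 100 mm deep stands 40 mm above the deck, its near face at x = +16 mm. The slot of the red slide lever runs along x at y = 0, far end = off; the lever moves in it along -x, towards the shield, to turn on
- lever: The red slide lever on the extractor's deck: upright tab 10 mm thick (x), 26 mm wide (y), top 31 mm above the deck (its lowest 8 mm a narrower steel stem); origin 1 mm under the deck below its middle, axes as the extractor's. It slides with about 1.5 N of friction and stays where it is left
- lever_face (a point): Centre of the lever's rear (+x) face, which the rod pulls: 5 mm behind its middle, 17 mm above the deck. At x = -40 mm in the extractor's frame when fully off; starts up to 22 mm on from there (-x). The hard end stop, adjustable inside the case and out of sight, lies 32 to 44 mm from fully off. Behind the lever the deck is clear for at least 56 mm, up to the filter cover
- shield: Clear acrylic splash shield with aluminium posts and top trim, fixed, between the robot and the extractor and roughly parallel to it: 344 mm wide (y), 14 mm thick (x) at most apart from its feet (80 mm long), top edge 185 mm high; origin on the bench under its middle
- tube_rack: Bystander: blue rack of capped sample tubes between shield and extractor, 46 x 100 mm, 106 mm tall; origin under its centre
- reagent: Bystander: amber reagent bottle, 48 mm diameter, 100 mm tall, between shield and extractor; origin under its centre
- jar: Bystander: white jar with a red lid, 92 mm diameter, 170 mm tall; origin under its centre
- swab_box: Bystander: white box of swab tubes, 90 x 130 mm, about 130 mm tall; origin under its centre
- tray: Bystander: steel tray with two tubes, 160 x 90 mm, 18 mm tall; origin under its centre
- goggles: Bystander: safety glasses standing on the bench, 120 mm (x) x 140 mm (y), 43 mm tall; origin on the bench under the lenses, temples towards -x
There are look-alikes about, which are no part of the job. Leave any purple look-alike of the rest alone.

How it is judged:
By the outcome, as a careful person would: the job done as asked, in the order asked, and still so for the second after the job is handed in, with the robot touching nothing.
It also fails if it takes over 72 s, if anything falls off the work surface, if the arm or the gripper's body presses on something with over 40 N, if the wrist force passes 120 N, or if a joint passes its speed limit or range.

ROBOT

A 6-joint arm with a two-finger parallel gripper is mounted at the origin on the work surface. World frame = base frame: x ahead of the robot, y to its left, z up, the work surface at z = 0. Lengths are in m, angles in rad, forces in N, time in s.
With the tool pointing down it reaches from about 0.425 to 0.95 m from the base axis. Payload 14.7 kg.
Tool frame: the origin (TCP) lies at the very end of the fingers, on their centre line; the grasp point (between the pads) lies 19 mm behind it (r.pinch_z is the distance from the TCP to the grasp point, in m); z points along the fingers, y is the direction in which the jaws open and shut (so a half turn about z gives the same grasp; the last joint's range is limited). The gripper opens to 85 mm and grips with 20 to 120 N. Pads are 22 mm wide; open, the fingers measure 114 mm over their backs; the gripper's body (76 mm by 85 mm) begins 54 mm behind the grasp point. The pads swing forward as they close: fully open they stand 13 mm farther back than shut.
Start: joints at [1.194, 0.48, 1.596, -0, 1.065, -0.047], TCP at [0.21, 0.615, 0.231] pointing down, gripper open.
Joint ranges: [-2.75, 2.75], [-0.82, 2.05], [0.23, 2.67], [-1.56, 4.7], [0.09, 2.69], [-2.92, 2.92]. Speed limits (rad/s): [1.89, 1.89, 2.39, 3.01, 3.01, 3.01].

INTERFACE

Orientations are given as [roll, pitch, yaw] about the fixed x, y, z axes, in that order (R = Rz(yaw) Ry(pitch) Rx(roll)).
In Python, from workcell import r, imaging, order gives the robot as it stands.
- The arm moves only by the shell command python3 -m jog 'ROWS' [OPENING] [FORCE]. ROWS is JSON, a list of rows, each an object of numbers: "x", "y", "z": the shift along the tool's x, y, z in mm; "wx", "wy", "wz": the turn, a rotation vector about the tool's x, y, z in rad. In form: [{"x": .., "y": .., "z": .., "wx": .., "wy": .., "wz": ..}, ...]. A call has 1 to 10 rows; each row is the pose to reach, as a shift and turn from the pose commanded when the call began, along the tool's axes at that moment; what a row does not reach only later rows make up. A row lasts 1/8 s, in which the tool goes at most 62.5 mm and 10.7 degrees, less where a joint would pass 70% of its speed; a pose out of reach is approached as far as the arm can. A call with a gripper value outside its range is refused whole. OPENING is the opening, from 0 (shut) to 1 (fully open), set as the call begins (- or left out, the last holds). The fingers move at their own pace and stop on an object; FORCE is the grip in N (left out, the last holds). Time passes only in rows, so rows that repeat a pose let the fingers close. It gives the time, the measured TCP pose, the force and the opening at its end, in the units of the state.
- r.get_obs(): the state, without advancing time (a new reading comes with each control period).
- imaging.grab_frame(name): name is "side" or "top" or "wrist"; returns a dict with "pixels" (480x640x3 uint8, red, green, blue), "range_z" (480x640 float32, m along the optical axis (not along the pixel's ray), 0 where there is no reading), "fx", "fy", "cx", "cy" (pixels), "extrinsics" (4x4, takes a point from camera to world coordinates). Camera axes: x right, y down, z forward; pixel columns grow to the right and rows downward; lengths in m; the calibration is good to about 2 mm. The wrist camera is an equidistant fisheye: a pixel r from the principal point sees the ray r / f radians off the axis. A picture is of the moment at which its call begins.
- order.close_job(): hands the job in, once; it reports no verdict.
The state is a dict: "clock": time; "joint_pos": joint angles; "dq": joint speeds; "effort": joint torques, N m; "eef_pos": TCP position; "tool_rot": TCP orientation; "contact_force": force on the tool from outside, world axes, zero at the start; "moment": the same for the moment, N m; "gripper_width": opening from 0.0 (shut) to 1.0 (fully open).
Only numpy, scipy, OpenCV 4.12 (cv2) and the standard library are available. Lean on these libraries where they do the work, as an engineer would, in place of code of your own. Each camera call takes 0.05 s, during which the arm holds its last target. There are 200 camera calls.

## Working session

There is one attempt and no reset: what is moved stays moved. The work goes in short steps, Python scripts to look and compute and a shell command to move; the robot and the scene stay as the last step left them, time stands still between calls to the robot, and variables do not carry over. Pictures are saved under pics/ and viewed, about 8 in all and at most 12, crops included, and the job is handed in when it is done.

```bash
ls; mkdir -p pics; cat > h.py <<'E'
import numpy as np, cv2, json
from workcell import r, imaging, order
from scipy.spatial.transform import Rotation as R
def snap(n):
    f=imaging.grab_frame(n); np.save(f'pics/{n}_d.npy',f['range_z']); np.save(f'pics/{n}_p.npy',f['pixels'])
    json.dump({k:(np.array(f[k]).tolist()) for k in('fx','fy','cx','cy','extrinsics')},open(f'pics/{n}.json','w')); return f
def load(n):
    f=json.load(open(f'pics/{n}.json')); f['range_z']=np.load(f'pics/{n}_d.npy'); f['pixels']=np.load(f'pics/{n}_p.npy'); f['extrinsics']=np.array(f['extrinsics']); return f
def cloud(f):
    v,u=np.mgrid[:480,:640]; d=f['range_z']
    P=np.stack([(u-f['cx'])/f['fx']*d,(v-f['cy'])/f['fy']*d,d],-1)
    E=f['extrinsics']; W=P@E[:3,:3].T+E[:3,3]; W[d<=0]=np.nan; return W
def save(img,name): cv2.imwrite('pics/'+name,cv2.cvtColor(np.ascontiguousarray(img),cv2.COLOR_RGB2BGR))
def crop(f,u0,v0,u1,v1,k,name): save(cv2.resize(f['pixels'][v0:v1,u0:u1],None,fx=k,fy=k,interpolation=cv2.INTER_CUBIC),name)
E
python3 - <<'E'
from h import *
for n in('top','side'):
    f=snap(n); save(f['pixels'],n+'1.png'); print(n,f['fx'],f['cx'],np.round(f['extrinsics'],3).tolist())
print(r.get_obs(), r.pinch_z)
E
```

```text
pics
top 476.55308646806645 314.98818608149355 [[0.029, -0.999, 0.038, 0.417], [-1.0, -0.029, 0.013, -0.05], [-0.011, -0.038, -0.999, 1.101], [0.0, 0.0, 0.0, 1.0]]
side 540.7524970199611 325.2837765986288 [[-0.937, 0.278, -0.213, 0.737], [0.35, 0.745, -0.568, 0.71], [0.001, -0.607, -0.795, 1.169], [0.0, 0.0, 0.0, 1.0]]
{'clock': 0.1, 'joint_pos': array([ 1.19439325e+00,  4.80776512e-01,  1.59678439e+00,  5.20966193e-06,
        1.06509720e+00, -4.66131583e-02]), 'dq': array([ 0.00063328, -0.0001988 , -0.00345198,  0.00092199,  0.00108802,
       -0.00032957]), 'effort': array([ 1.40437140e-03, -9.52261734e+01, -4.31029952e+01,  1.42469121e-04,
        5.24806630e-03,  8.23325024e-06]), 'eef_pos': array([0.21035557, 0.61464782, 0.23074164]), 'tool_rot': array([-3.14052857e+00, -5.41959261e-05,  2.81180018e+00]), 'contact_force': array([ 0.01048951,  0.24820438, -0.90075975]), 'moment': array([ 0.01667386,  0.01901673, -0.00551279]), 'gripper_width': 1.0020299573331428} 0.0187
```

View pics/top1.png

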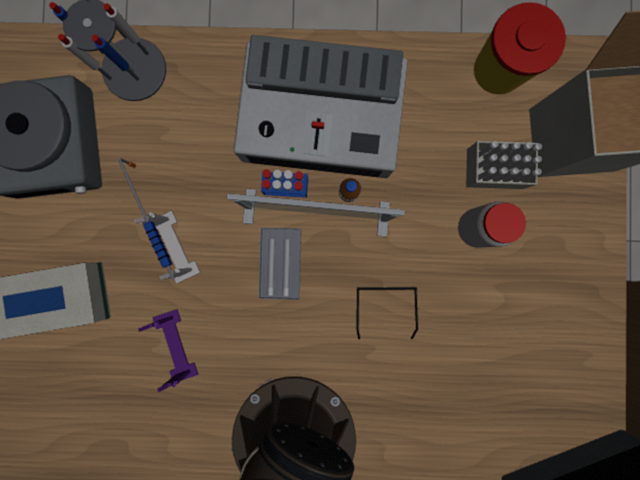

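View pics/side1.png

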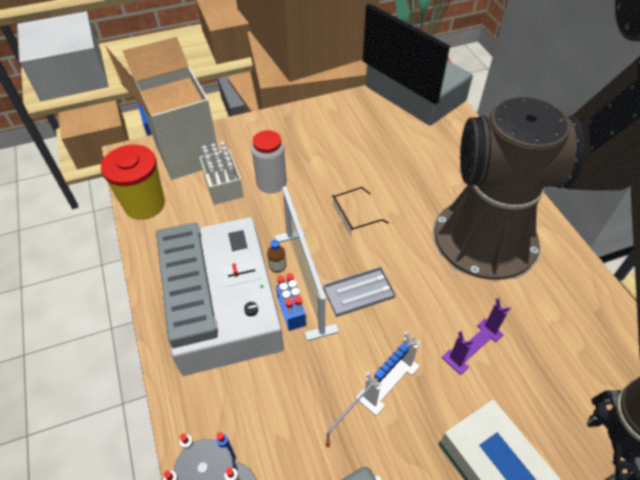

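The top view shows the white rest with the blue-handled rod at (157,244) and its bend at (123,160). The purple look-alike is at (176,350). The red lever is at (318,124) on the extractor, and the shield trim runs from (229,197) to (403,211). The white rest is the one holding the rod, so I'll use that. Next I'll measure.

```bash
python3 - <<'E'
from h import *
np.set_printoptions(precision=4,suppress=True)
for n in('top','side'):
    f=load(n); W=cloud(f); hsv=cv2.cvtColor(f['pixels'],cv2.COLOR_RGB2HSV).astype(int); H,S,V=hsv[...,0],hsv[...,1],hsv[...,2]
    x,y,z=W[...,0],W[...,1],W[...,2]
    print(n)
    def fit(m,name):
        P=W[m]; P=P[~np.isnan(P[:,0])]
        c=P[:,:2].mean(0); w,v=np.linalg.eigh(np.cov(P[:,:2].T)); d=v[:,1]; 
        if d[0]<0:d=-d
        t=(P[:,:2]-c)@d; s=(P[:,:2]-c)@np.array([-d[1],d[0]])
        print(name,len(P),'mean',P.mean(0),'med',np.median(P,0),'ang',np.degrees(np.arctan2(d[1],d[0])),'t',t.min(),t.max(),'s',s.min(),s.max(),'z',np.percentile(P[:,2],[2,50,98]), 'mid',c+d*(t.min()+t.max())/2)
    reg=(x>.3)&(x<.65)&(y>.2)&(y<.42)
    fit((H>95)&(H<130)&(S>110)&reg&(z>.09),'handle')
    fit((H<18)&(S>130)&(V>80)&reg&(z>.015)&(z<.12)&(x>.5)&(y>.3),'orange')
    fit(reg&(z>.09)&(z<.13)&(x>.46),'rodfront')
    fit(((H<8)|(H>172))&(S>150)&(x>.6)&(x<.75)&(abs(y+.05)<.06)&(z>.125),'lever')
    fit((x>.5)&(x<.62)&(y>-.3)&(y<.15)&(z>.17)&(z<.2),'trim')
    fit((x>.55)&(x<.85)&(y>-.3)&(y<.15)&(z>.112)&(z<.127),'deck')
    fit((x>.55)&(x<.9)&(y>-.3)&(y<.15)&(z>.152)&(z<.168),'cover')
f=load('top')
a=cv2.resize(f['pixels'][145:290,105:210],None,fx=4,fy=4,interpolation=3); b=cv2.resize(f['pixels'][100:220,285:365],None,fx=4.8333,fy=4.8333,interpolation=3)
b=b[:580];a=a[:b.shape[0]]; h=min(len(a),len(b)); save(np.hstack([a[:h],b[:h]]),'crop1.png'); print(h)
E
```

```text
top
handle 470 mean [0.4308 0.2884 0.1207] med [0.4304 0.2881 0.1221] ang 26.650376538409102 t -0.0491043668657538 0.050903375790940474 s -0.007422311363679691 0.010709724605432043 z [0.1071 0.1221 0.1263] mid [0.4316 0.2888]
orange 16 mean [0.6085 0.3793 0.0539] med [0.6083 0.3794 0.0551] ang -17.35315146418393 t -0.004947663702838787 0.005112732045425972 s -0.0039972338078018595 0.003691828243100538 z [0.0343 0.0551 0.0612] mid [0.6086 0.3793]
rodfront 422 mean [0.5105 0.3306 0.1142] med [0.4906 0.3264 0.114 ] ang 27.57122781707085 t -0.06046566914095406 0.11191946473898014 s -0.017256025780218794 0.020135850534920764 z [0.0956 0.114  0.1276] mid [0.5333 0.3425]
lever 70 mean [ 0.6804 -0.0359  0.1492] med [ 0.6801 -0.036   0.1509] ang 87.06535658813753 t -0.01135036261169958 0.011198193231726133 s -0.007375743942985393 0.003605514233968441 z [0.1345 0.1509 0.1546] mid [ 0.6804 -0.036 ]
trim 1076 mean [ 0.5157 -0.0353  0.1854] med [ 0.5156 -0.0361  0.1855] ang 86.32717937105193 t -0.17127238796484476 0.17181678705235348 s -0.007551753301090469 0.006161511496751022 z [0.1783 0.1855 0
[... 1360 characters left out ...]
[ 0.6817 -0.0324]
trim 631 mean [ 0.5163 -0.0181  0.1844] med [ 0.5165 -0.0097  0.1848] ang 86.27562790238926 t -0.18837114041477512 0.15474324817538523 s -0.006371694459752351 0.008691997444991904 z [0.1753 0.1848 0.1891] mid [ 0.5152 -0.0349]
deck 7210 mean [ 0.6872 -0.0118  0.1202] med [ 0.6863 -0.0035  0.1203] ang 78.60026868693777 t -0.20020498759683264 0.16271616666897715 s -0.13615189143427836 0.10285774217537653 z [0.1147 0.1203 0.1251] mid [ 0.6835 -0.0301]
cover 5163 mean [ 0.7954 -0.03    0.1601] med [ 0.7957 -0.0244  0.1601] ang 85.0457632556595 t -0.1715235546362882 0.14240552016647007 s -0.051260126176039325 0.11766646448735758 z [0.1549 0.1601 0.1646] mid [ 0.7942 -0.0445]
580
```

View pics/crop1.png

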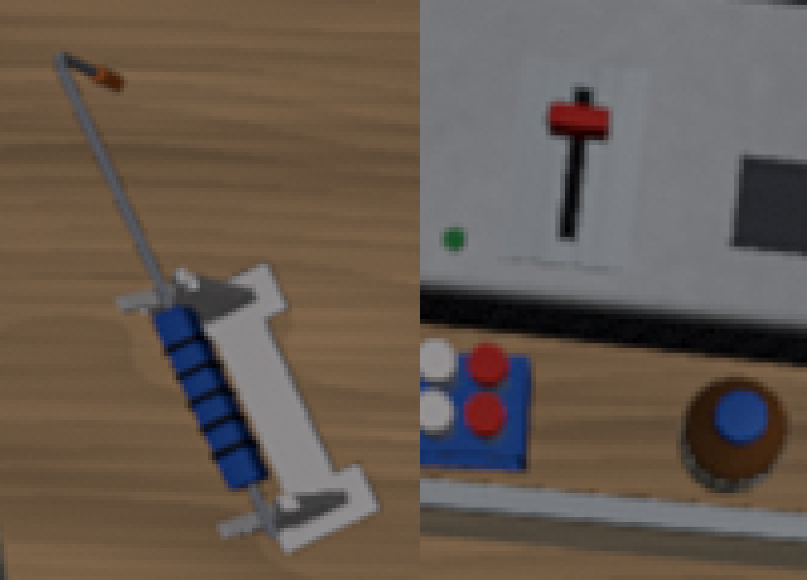

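The numbers agree with each other. Rod origin is about (0.430, 0.2905, 0.110) with yaw 26.7°, and the predicted bend (0.609, 0.380) matches the orange tip. The lever is at about (0.681, -0.034) with its x axis near -5°. The shield trim is at x≈0.516, z 0.185. Next I'll write a planning helper and go above the handle.

```bash
cat >> h.py <<'E'
def plan(pos,yawdeg):
    o=r.get_obs(); T=R.from_euler('xyz',o['tool_rot']); G=R.from_euler('xyz',[np.pi,0,np.radians(yawdeg)])
    print('now',np.round(o['eef_pos'],4),np.round(np.degrees(o['tool_rot']),2),'xyz mm',np.round(T.inv().apply(np.array(pos)-o['eef_pos'])*1000,1),'w',np.round((T.inv()*G).as_rotvec(),4),'F',np.round(o['contact_force'],2),'t',o['clock'])
E
python3 -c "
from h import *
plan([.419,.285,.2],206.7)"
```

```text
now [0.2104 0.6146 0.2307] [-179.94   -0.    161.1 ] xyz mm [-304.2 -244.3   31. ] w [-1.000e-03 -5.000e-04 -7.958e-01] F [ 0.01  0.25 -0.9 ] t 0.1
```

```bash
python3 -m jog '[{"x":-304,"y":-244,"z":31,"wz":-0.796},{"x":-304,"y":-244,"z":31,"wz":-0.796},{"x":-304,"y":-244,"z":31,"wz":-0.796},{"x":-304,"y":-244,"z":31,"wz":-0.796},{"x":-304,"y":-244,"z":31,"wz":-0.796},{"x":-304,"y":-244,"z":31,"wz":-0.796},{"x":-304,"y":-244,"z":31,"wz":-0.796},{"x":-304,"y":-244,"z":31,"wz":-0.796},{"x":-304,"y":-244,"z":31,"wz":-0.796},{"x":-304,"y":-244,"z":31,"wz":-0.796}]' 1 100
python3 - <<'E'
from h import *
plan([.419,.285,.096],206.7)
f=imaging.grab_frame('wrist'); print(f['fx'],f['cx'],f['cy']); save(f['pixels'],'w1.png')
E
```

```text
now [0.2104 0.6146 0.2307] [-179.94   -0.    161.1 ] xyz mm [-304.2 -244.2  135. ] w [-1.000e-03 -5.000e-04 -7.958e-01] F [ 0.01  0.25 -0.9 ] t 0.1
371.64829954431775 312.67624010368473 236.9727521408368schema error: expected keys x, y, z, wx, wy, wz
```

View pics/w1.png

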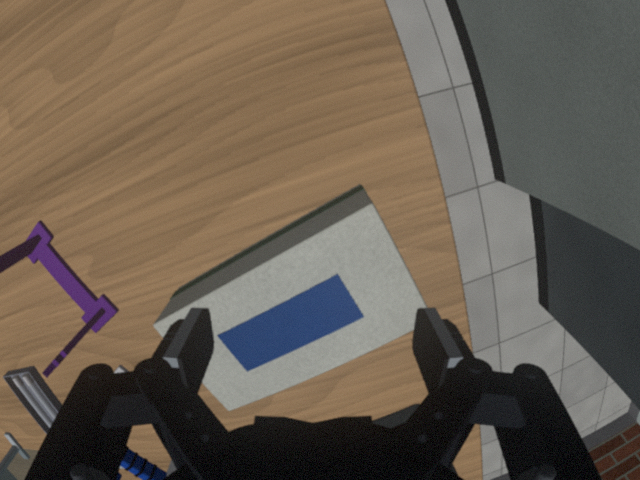

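The call was refused because rows need all six keys, so the arm hasn't moved. The wrist picture still shows the start view over the book, with the blue handle at (140,465). I'll resend the move.

```bash
python3 -m jog '[{"x":-304,"y":-244,"z":31,"wx":0,"wy":0,"wz":-0.796},{"x":-304,"y":-244,"z":31,"wx":0,"wy":0,"wz":-0.796},{"x":-304,"y":-244,"z":31,"wx":0,"wy":0,"wz":-0.796},{"x":-304,"y":-244,"z":31,"wx":0,"wy":0,"wz":-0.796},{"x":-304,"y":-244,"z":31,"wx":0,"wy":0,"wz":-0.796},{"x":-304,"y":-244,"z":31,"wx":0,"wy":0,"wz":-0.796},{"x":-304,"y":-244,"z":31,"wx":0,"wy":0,"wz":-0.796},{"x":-304,"y":-244,"z":31,"wx":0,"wy":0,"wz":-0.796},{"x":-304,"y":-244,"z":31,"wx":0,"wy":0,"wz":-0.796},{"x":-304,"y":-244,"z":31,"wx":0,"wy":0,"wz":-0.796}]' 1 100
python3 - <<'E'
from h import *
plan([.419,.285,.096],206.7)
f=imaging.grab_frame('wrist'); save(f['pixels'],'w2.png')
E
```

```text
clock: 1.4
eef_pos: [0.4186, 0.2865, 0.2003]
tool_rot: [3.141, 0.0, -2.674]
contact_force: [0.2, -0.1, -0.5]
gripper_width: 0.995
now [0.4186 0.2865 0.2003] [ 179.99    0.   -153.22] xyz mm [  0.3  -1.5 104.3] w [0.0001 0.     0.0014] F [ 0.21 -0.07 -0.53] t 1.4
```

View pics/w2.png

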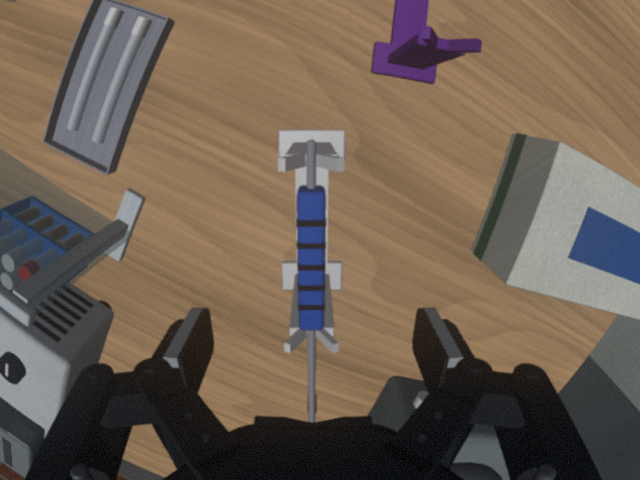

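The wrist view shows the handle centred between the fingers: handle column about 312, finger midpoint about 313, and rod parallel to the image. Next I descend, close the gripper and lift.

```bash
python3 -m jog '[{"x":0,"y":-0.5,"z":52,"wx":0,"wy":0,"wz":0},{"x":0,"y":-0.5,"z":80,"wx":0,"wy":0,"wz":0},{"x":0,"y":-0.5,"z":104,"wx":0,"wy":0,"wz":0},{"x":0,"y":-0.5,"z":104,"wx":0,"wy":0,"wz":0},{"x":0,"y":-0.5,"z":104,"wx":0,"wy":0,"wz":0}]'
python3 -m jog '[{"x":0,"y":0,"z":0,"wx":0,"wy":0,"wz":0},{"x":0,"y":0,"z":0,"wx":0,"wy":0,"wz":0},{"x":0,"y":0,"z":0,"wx":0,"wy":0,"wz":0},{"x":0,"y":0,"z":0,"wx":0,"wy":0,"wz":0},{"x":0,"y":0,"z":0,"wx":0,"wy":0,"wz":0},{"x":0,"y":0,"z":0,"wx":0,"wy":0,"wz":0},{"x":0,"y":0,"z":0,"wx":0,"wy":0,"wz":0},{"x":0,"y":0,"z":0,"wx":0,"wy":0,"wz":0}]' 0 110
```

```text
clock: 2.08
eef_pos: [0.4195, 0.2858, 0.097]
tool_rot: [3.142, 0.001, -2.675]
contact_force: [0.1, 0.2, -0.1]
gripper_width: 1.0
clock: 3.08
eef_pos: [0.4194, 0.2853, 0.0967]
tool_rot: [3.141, 0.0, -2.675]
contact_force: [-2.2, -0.2, 8.1]
gripper_width: 0.191
```

```bash
python3 -m jog '[{"x":0,"y":0,"z":-10,"wx":0,"wy":0,"wz":0},{"x":0,"y":0,"z":-30,"wx":0,"wy":0,"wz":0},{"x":0,"y":0,"z":-70,"wx":0,"wy":0,"wz":0},{"x":0,"y":0,"z":-110,"wx":0,"wy":0,"wz":0},{"x":0,"y":0,"z":-150,"wx":0,"wy":0,"wz":0},{"x":0,"y":0,"z":-180,"wx":0,"wy":0,"wz":0},{"x":0,"y":0,"z":-180,"wx":0,"wy":0,"wz":0},{"x":0,"y":0,"z":-180,"wx":0,"wy":0,"wz":0}]'
python3 - <<'E'
from h import *
np.set_printoptions(precision=4,suppress=True)
o=r.get_obs(); T=R.from_euler('xyz',o['tool_rot']); p=o['eef_pos']
for n in('top','side'):
    f=snap(n); W=cloud(f); hsv=cv2.cvtColor(f['pixels'],cv2.COLOR_RGB2HSV).astype(int); H,S,V=hsv[...,0],hsv[...,1],hsv[...,2]
    L=(W-p)@T.as_matrix()*1000
    reg=(np.abs(L[...,1])<25)
    m=reg&(L[...,0]<-70)&(L[...,0]>-245)&(L[...,2]>-40)&(L[...,2]<5); P=L[m]
    print(n,'rod',len(P),np.polyfit(P[:,0],P[:,1],1),np.polyfit(P[:,0],P[:,2],1),P[:,0].min())
    m=reg&(L[...,0]<-150)&(L[...,2]>30)&(L[...,2]<100)&(H<20)&(S>120); P=L[m]; print('tip',len(P),np.median(P,0),P[:,2].max() if len(P) else 0)
    # lever
    m=((H<8)|(H>172))&(S>150)&(abs(W[...,0]-.68)<.03)&(abs(W[...,1]+.034)<.03)&(W[...,2]>.145); P=W[m]; print('lever top',len(P),np.median(P,0))
plan([.46,-.03,.3],175)
f=load('top');save(f['pixels'],'top2.png')
E
```

```text
clock: 4.08
eef_pos: [0.4189, 0.285, 0.2759]
tool_rot: [-3.142, -0.001, -2.675]
contact_force: [-1.4, 1.1, -0.7]
gripper_width: 0.193
top rod 312 [ 0.0012 -0.1154] [ -0.025  -18.9249] -213.7595990540951
tip 51 [-210.0903   -1.9051   49.1903] 69.95190536001833
lever top 56 [ 0.6809 -0.036   0.1514]
side rod 281 [-0.0037  0.5428] [ -0.0284 -18.1689] -214.6416384340602
tip 40 [-214.2856    3.2267   49.2647] 72.24150277304628
lever top 14 [ 0.6816 -0.0315  0.1489]
now [0.4187 0.2849 0.2753] [-179.99   -0.11 -153.29] xyz mm [ 104.7 -299.8  -24.4] w [-0.0006 -0.0018  0.5535] F [-0.22 -0.24 -0.49] t 4.175
```

The grip holds. In the tool frame the tip is at about (-209.5, 0, 75) mm, with the rod drooping about 1.5°. Next I go above the spot behind the lever.

```bash
python3 -c "
from h import *
plan([.4963,-.0177,.290],175)"
```

```text
now [0.4187 0.2849 0.2753] [-1.7999e+02 -1.1000e-01 -1.5329e+02] xyz mm [  66.7 -305.1  -14.5] w [-0.0006 -0.0018  0.5535] F [-0.22 -0.24 -0.49] t 4.175
```

```bash
python3 -m jog '[{"x":6,"y":-28,"z":-14.5,"wx":0,"wy":0,"wz":0.05},{"x":16,"y":-74,"z":-14.5,"wx":0,"wy":0,"wz":0.14},{"x":27,"y":-122,"z":-14.5,"wx":0,"wy":0,"wz":0.23},{"x":38,"y":-170,"z":-14.5,"wx":0,"wy":0,"wz":0.32},{"x":48,"y":-218,"z":-14.5,"wx":0,"wy":0,"wz":0.41},{"x":58,"y":-264,"z":-14.5,"wx":0,"wy":0,"wz":0.49},{"x":66.7,"y":-305,"z":-14.5,"wx":0,"wy":0,"wz":0.5535},{"x":66.7,"y":-305,"z":-14.5,"wx":0,"wy":0,"wz":0.5535},{"x":66.7,"y":-305,"z":-14.5,"wx":0,"wy":0,"wz":0.5535},{"x":66.7,"y":-305,"z":-14.5,"wx":0,"wy":0,"wz":0.5535}]'
python3 - <<'E'
from h import *
np.set_printoptions(precision=4,suppress=True)
plan([.4963,-.0177,.204],175)
o=r.get_obs(); T=R.from_euler('xyz',o['tool_rot']); p=o['eef_pos']
for n in('top','side'):
    f=snap(n); W=cloud(f); hsv=cv2.cvtColor(f['pixels'],cv2.COLOR_RGB2HSV).astype(int); H,S,V=hsv[...,0],hsv[...,1],hsv[...,2]
    L=(W-p)@T.as_matrix()*1000
    m=(np.abs(L[...,1])<25)&(L[...,0]<-150)&(L[...,2]>0)&(L[...,2]<78)&(H<20)&(H>4)&(S>120); P=W[m]; print('tip',len(P),np.median(P,0),np.median(L[m],0))
    m=((H<4)|(H>172))&(S>150)&(abs(W[...,0]-.68)<.03)&(abs(W[...,1]+.034)<.03)&(W[...,2]>.145); P=W[m]; print('lever top',len(P),np.median(P,0) if len(P) else 0)
    # project predicted tip/lever face
    E=np.linalg.inv(f['extrinsics'])
    for q in (p+T.apply([-.2095,0,.075]),[.6862,-.0344,.137]):
        c=E[:3,:3]@q+E[:3,3]; print(n,np.round([q],3),c[0]/c[2]*f['fx']+f['cx'],c[1]/c[2]*f['fy']+f['cy'])
a=cv2.resize(load('top')['pixels'][90:240,260:380],None,fx=3.3,fy=3.3); b=cv2.resize(load('side')['pixels'][190:340,180:300],None,fx=3.3,fy=3.3)
save(np.hstack([a,b]),'c3.png')
E
```

```text
clock: 5.42
eef_pos: [0.4965, -0.0164, 0.2905]
tool_rot: [3.141, -0.001, 3.056]
contact_force: [0.3, 0.1, -1.2]
gripper_width: 0.189
now [ 0.4965 -0.0164  0.2905] [179.99  -0.04 175.07] xyz mm [-0.  -1.3 86.5] w [ 0.0001 -0.0007  0.0013] F [ 0.33  0.09 -1.2 ] t 5.425
tip 13 [ 0.7054 -0.0367  0.2415] [-209.9175   -2.3193   48.8652]
lever top 0 0
top [[ 0.705 -0.034  0.215]] 316.81176988755567 101.7485121596844
top [[ 0.686 -0.034  0.137]] 316.83698489061965 123.22584321712938
tip 16 [ 0.7079 -0.029   0.2429] [-211.7996    5.5101   47.467 ]
lever top 13 [ 0.6814 -0.0312  0.1509]
side [[ 0.705 -0.034  0.215]] 219.70973515862727 253.7148945842721
side [[ 0.686 -0.034  0.137]] 232.8982114992245 271.5607342495502
```

View pics/c3.png

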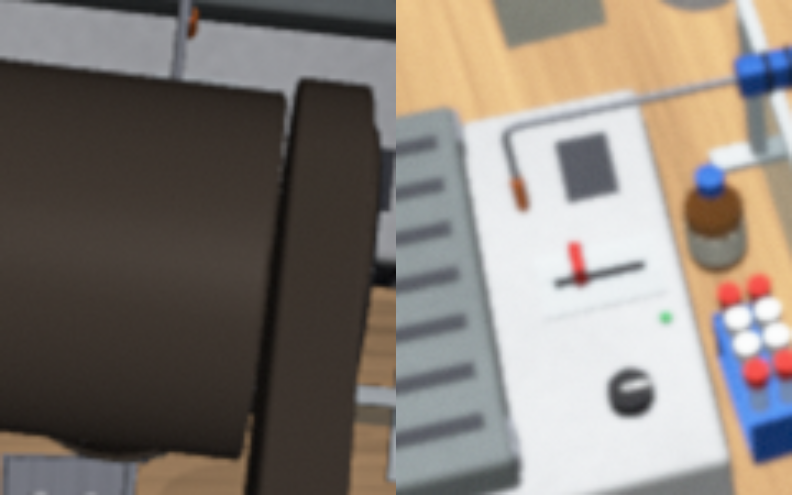

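The side view shows the tip at full-frame (218.5,253), where I predicted (219.7,253.7). It is behind the lever, in line with it, and clear of the cover. Next I lower it.

```bash
python3 -m jog '[{"x":0,"y":-1,"z":20,"wx":0,"wy":0,"wz":0},{"x":0,"y":-1,"z":45,"wx":0,"wy":0,"wz":0},{"x":0,"y":-1,"z":65,"wx":0,"wy":0,"wz":0},{"x":0,"y":-1,"z":78,"wx":0,"wy":0,"wz":0},{"x":0,"y":-1,"z":85,"wx":0,"wy":0,"wz":0},{"x":0,"y":-1,"z":85,"wx":0,"wy":0,"wz":0},{"x":0,"y":-1,"z":85,"wx":0,"wy":0,"wz":0},{"x":0,"y":-1,"z":85,"wx":0,"wy":0,"wz":0}]'
python3 - <<'E'
from h import *
plan([.4963,-.0177,.204],175)
f=snap('side'); crop(f,180,190,300,290,5,'c4.png')
f=snap('wrist'); save(f['pixels'],'w4.png')
E
```

```text
clock: 6.52
eef_pos: [0.4971, -0.0182, 0.2063]
tool_rot: [-3.142, 0.001, 3.054]
contact_force: [-0.9, -0.1, -0.5]
gripper_width: 0.191
now [ 0.4971 -0.0182  0.2063] [-1.80e+02  6.00e-02  1.75e+02] xyz mm [0.8 0.5 2.3] w [-0.     0.001 -0.   ] F [-0.9  -0.06 -0.5 ] t 6.525
```

View pics/c4.png

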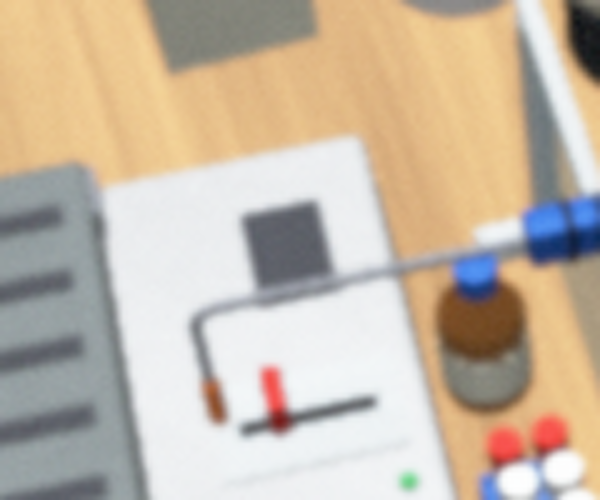

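The sleeve is lowered behind the lever, with the tip at crop (218,420) and the lever at (275,400). It is in line with the slot and nothing is touching. Next I draw it back slowly.

```bash
python3 -m jog '[{"x":3,"y":0,"z":0,"wx":0,"wy":0,"wz":0},{"x":6,"y":0,"z":0,"wx":0,"wy":0,"wz":0},{"x":9,"y":0,"z":0,"wx":0,"wy":0,"wz":0},{"x":11,"y":0,"z":0,"wx":0,"wy":0,"wz":0},{"x":13,"y":0,"z":0,"wx":0,"wy":0,"wz":0},{"x":15,"y":0,"z":0,"wx":0,"wy":0,"wz":0},{"x":17,"y":0,"z":0,"wx":0,"wy":0,"wz":0},{"x":19,"y":0,"z":0,"wx":0,"wy":0,"wz":0},{"x":21,"y":0,"z":0,"wx":0,"wy":0,"wz":0},{"x":23,"y":0,"z":0,"wx":0,"wy":0,"wz":0}]'
python3 -m jog '[{"x":2,"y":0,"z":0,"wx":0,"wy":0,"wz":0},{"x":4,"y":0,"z":0,"wx":0,"wy":0,"wz":0},{"x":6,"y":0,"z":0,"wx":0,"wy":0,"wz":0}]'
python3 - <<'E'
from h import *
for i in range(3): plan([.4963,-.0177,.204],175); f=snap('side')
crop(f,180,190,300,290,5,'c5.png')
E
```

```text
clock: 7.88
eef_pos: [0.4738, -0.0162, 0.2058]
tool_rot: [-3.142, 0.0, 3.054]
contact_force: [1.4, 0.3, -1.7]
gripper_width: 0.189
clock: 8.25
eef_pos: [0.4677, -0.0157, 0.2058]
tool_rot: [3.142, -0.0, 3.054]
contact_force: [1.0, -0.5, -1.7]
gripper_width: 0.188
now [ 0.4677 -0.0157  0.2058] [180.  -0. 175.] xyz mm [-28.7   0.5   1.8] w [ 0.     -0.     -0.0001] F [ 0.96 -0.48 -1.67] t 8.25
now [ 0.4674 -0.0156  0.2058] [-1.80e+02 -1.00e-02  1.75e+02] xyz mm [-28.9   0.5   1.8] w [-0.     -0.0002 -0.    ] F [ 0.39 -0.45 -0.95] t 8.3
now [ 0.4675 -0.0156  0.2058] [-1.80e+02 -2.00e-02  1.75e+02] xyz mm [-28.8   0.4   1.8] w [-0.     -0.0003 -0.    ] F [-0.12 -1.02 -0.22] t 8.35
```

View pics/c5.png

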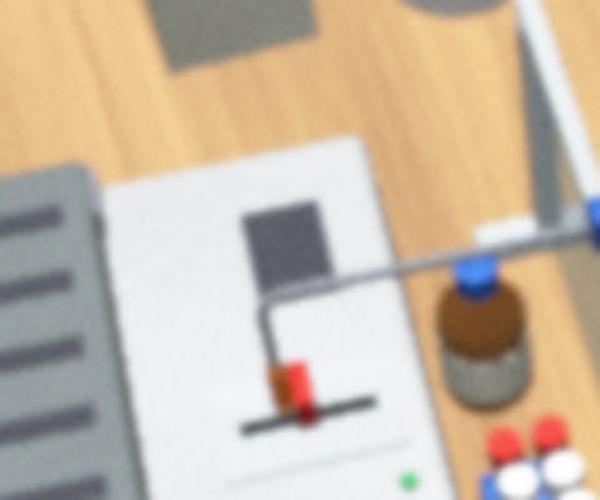

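The lever is hooked and has moved about 11 mm. I'll continue in small steps.

```bash
python3 -m jog '[{"x":1,"y":0,"z":0,"wx":0,"wy":0,"wz":0},{"x":2,"y":0,"z":0,"wx":0,"wy":0,"wz":0},{"x":3,"y":0,"z":0,"wx":0,"wy":0,"wz":0},{"x":4,"y":0,"z":0,"wx":0,"wy":0,"wz":0},{"x":5,"y":0,"z":0,"wx":0,"wy":0,"wz":0},{"x":6,"y":0,"z":0,"wx":0,"wy":0,"wz":0},{"x":7,"y":0,"z":0,"wx":0,"wy":0,"wz":0},{"x":8,"y":0,"z":0,"wx":0,"wy":0,"wz":0}]'
```

```text
clock: 9.4
eef_pos: [0.4598, -0.015, 0.2058]
tool_rot: [-3.142, 0.0, 3.054]
contact_force: [1.6, 0.4, -1.6]
gripper_width: 0.19
```

```bash
python3 -m jog '[{"x":1,"y":0,"z":0,"wx":0,"wy":0,"wz":0},{"x":2,"y":0,"z":0,"wx":0,"wy":0,"wz":0},{"x":3,"y":0,"z":0,"wx":0,"wy":0,"wz":0},{"x":4,"y":0,"z":0,"wx":0,"wy":0,"wz":0},{"x":5,"y":0,"z":0,"wx":0,"wy":0,"wz":0},{"x":6,"y":0,"z":0,"wx":0,"wy":0,"wz":0}]'
```

```text
clock: 10.15
eef_pos: [0.4538, -0.0144, 0.2058]
tool_rot: [3.142, 0.0, 3.054]
contact_force: [1.5, -1.1, -3.0]
gripper_width: 0.188
```

Now in 0.5 mm steps, with short calls so I can read the force.

```bash
python3 -m jog '[{"x":0.5,"y":0,"z":0,"wx":0,"wy":0,"wz":0},{"x":1,"y":0,"z":0,"wx":0,"wy":0,"wz":0},{"x":1.5,"y":0,"z":0,"wx":0,"wy":0,"wz":0}]'
```

```text
clock: 10.52
eef_pos: [0.4524, -0.0143, 0.2058]
tool_rot: [3.142, 0.0, 3.054]
contact_force: [2.0, -0.6, -2.3]
gripper_width: 0.187
```

```bash
python3 -m jog '[{"x":0.5,"y":0,"z":0,"wx":0,"wy":0,"wz":0},{"x":1,"y":0,"z":0,"wx":0,"wy":0,"wz":0}]'
```

```text
clock: 10.78
eef_pos: [0.4513, -0.0142, 0.2058]
tool_rot: [3.142, -0.0, 3.054]
contact_force: [2.2, 0.4, -2.5]
gripper_width: 0.188
```

```bash
python3 -m jog '[{"x":0.5,"y":0,"z":0,"wx":0,"wy":0,"wz":0},{"x":1,"y":0,"z":0,"wx":0,"wy":0,"wz":0}]'
```

```text
clock: 11.02
eef_pos: [0.4504, -0.0142, 0.2058]
tool_rot: [-3.142, 0.0, 3.054]
contact_force: [1.3, -1.6, -2.3]
gripper_width: 0.185
```

```bash
python3 -m jog '[{"x":0.5,"y":0,"z":0,"wx":0,"wy":0,"wz":0},{"x":1,"y":0,"z":0,"wx":0,"wy":0,"wz":0},{"x":1.5,"y":0,"z":0,"wx":0,"wy":0,"wz":0}]'
```

```text
clock: 11.4
eef_pos: [0.449, -0.014, 0.2058]
tool_rot: [-3.142, 0.0, 3.054]
contact_force: [3.5, -0.5, -2.2]
gripper_width: 0.192
```

```bash
cat > f.py <<'E'
from h import *
L=[]
for i in range(5): L.append(r.get_obs()['contact_force']); imaging.grab_frame('wrist')
o=r.get_obs(); L.append(o['contact_force']); print(np.round(L,1).tolist(),'mean',np.round(np.mean(L,0),2),np.round(o['eef_pos'],4),o['clock'])
E
python3 f.py
```

```text
[[3.5, -0.5, -2.2], [2.8, -0.4, -1.9], [2.5, 0.3, -2.4], [3.2, -0.7, -1.7], [2.6, -0.8, -2.3], [2.4, 0.3, -1.3]] mean [ 2.85 -0.31 -1.96] [ 0.449  -0.014   0.2058] 11.65
```

```bash
python3 -m jog '[{"x":0.5,"y":0,"z":0,"wx":0,"wy":0,"wz":0},{"x":0.5,"y":0,"z":0,"wx":0,"wy":0,"wz":0}]'; python3 f.py
```

```text
clock: 11.9
eef_pos: [0.449, -0.014, 0.2059]
tool_rot: [-3.142, 0.001, 3.054]
contact_force: [6.0, -0.7, -3.3]
gripper_width: 0.186
[[6.0, -0.7, -3.3], [5.5, -0.6, -3.7], [5.3, -1.1, -4.4], [5.3, -0.2, -4.2], [5.6, -0.3, -2.7], [5.3, -0.3, -4.2]] mean [ 5.49 -0.55 -3.74] [ 0.449  -0.014   0.2059] 12.15
```

It's at the stop: 0.5 mm added about 2.6 N and the TCP no longer advances. I'll add a touch to reach 6 N and hold for more than 1 s.

```bash
python3 -m jog '[{"x":0.1,"y":0,"z":0,"wx":0,"wy":0,"wz":0},{"x":0.1,"y":0,"z":0,"wx":0,"wy":0,"wz":0},{"x":0.1,"y":0,"z":0,"wx":0,"wy":0,"wz":0},{"x":0.1,"y":0,"z":0,"wx":0,"wy":0,"wz":0},{"x":0.1,"y":0,"z":0,"wx":0,"wy":0,"wz":0},{"x":0.1,"y":0,"z":0,"wx":0,"wy":0,"wz":0}]'; python3 f.py;python3 -m jog '[{"x":0,"y":0,"z":0,"wx":0,"wy":0,"wz":0},{"x":0,"y":0,"z":0,"wx":0,"wy":0,"wz":0},{"x":0,"y":0,"z":0,"wx":0,"wy":0,"wz":0},{"x":0,"y":0,"z":0,"wx":0,"wy":0,"wz":0}]'; python3 - <<'E'
from h import *
f=snap('side'); crop(f,180,190,300,290,5,'c6.png')
E
```

```text
clock: 12.9
eef_pos: [0.449, -0.0141, 0.2059]
tool_rot: [-3.142, 0.001, 3.054]
contact_force: [6.3, -0.2, -3.9]
gripper_width: 0.186
[[6.3, -0.2, -3.9], [7.5, -0.8, -4.0], [5.5, -1.0, -3.9], [6.6, 0.1, -4.3], [6.2, -1.3, -3.5], [6.7, -0.4, -3.2]] mean [ 6.47 -0.61 -3.79] [ 0.449  -0.014   0.2059] 13.15
clock: 13.65
eef_pos: [0.4489, -0.014, 0.2059]
tool_rot: [3.142, 0.001, 3.054]
contact_force: [5.8, -0.2, -4.0]
gripper_width: 0.186
```

View pics/c6.png

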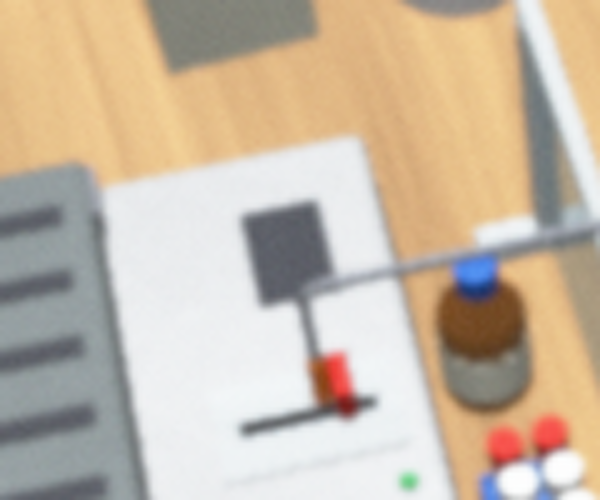

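The lever sits at crop (340,385) against the stop, and the force stayed at about 6 N for over 1.5 s. Next I back off, lift and check the rod in the hand.

```bash
python3 -m jog '[{"x":-1.5,"y":0,"z":0,"wx":0,"wy":0,"wz":0},{"x":-5,"y":0,"z":0,"wx":0,"wy":0,"wz":0},{"x":-10,"y":0,"z":0,"wx":0,"wy":0,"wz":0},{"x":-14,"y":0,"z":0,"wx":0,"wy":0,"wz":0},{"x":-14,"y":0,"z":-8,"wx":0,"wy":0,"wz":0},{"x":-14,"y":0,"z":-30,"wx":0,"wy":0,"wz":0},{"x":-14,"y":0,"z":-60,"wx":0,"wy":0,"wz":0},{"x":-14,"y":0,"z":-84,"wx":0,"wy":0,"wz":0},{"x":-14,"y":0,"z":-84,"wx":0,"wy":0,"wz":0},{"x":-14,"y":0,"z":-84,"wx":0,"wy":0,"wz":0}]'
python3 - <<'E'
from h import *
plan([.4189,.285,.276],206.7)
f=snap('side'); W=cloud(f); hsv=cv2.cvtColor(f['pixels'],cv2.COLOR_RGB2HSV).astype(int); H,S=hsv[...,0],hsv[...,1]
m=((H<4)|(H>172))&(S>150)&(abs(W[...,0]-.66)<.05)&(abs(W[...,1]+.034)<.03)&(W[...,2]>.145)
print('lever top',m.sum(),np.median(W[m],0))
E
```

```text
clock: 14.95
eef_pos: [0.4619, -0.0152, 0.2895]
tool_rot: [-3.142, -0.0, 3.054]
contact_force: [-0.1, -0.7, -0.5]
gripper_width: 0.191
now [ 0.4619 -0.0152  0.2895] [-1.80e+02 -3.00e-02  1.75e+02] xyz mm [ 69.  295.3  13.5] w [ 1.000e-04 -4.000e-04 -5.533e-01] F [-0.09 -0.69 -0.51] t 14.95
lever top 14 [ 0.65058621 -0.02718183  0.15057253]
```

The lever stayed in place, 31 mm on from where it started. Next I return to above the rest.

```bash
python3 -m jog '[{"x":7,"y":28,"z":0,"wx":0,"wy":0,"wz":-0.05},{"x":18,"y":74,"z":0,"wx":0,"wy":0,"wz":-0.14},{"x":29,"y":122,"z":0,"wx":0,"wy":0,"wz":-0.23},{"x":40,"y":170,"z":0,"wx":0,"wy":0,"wz":-0.32},{"x":50,"y":216,"z":0,"wx":0,"wy":0,"wz":-0.41},{"x":60,"y":258,"z":5,"wx":0,"wy":0,"wz":-0.49},{"x":69,"y":295,"z":13.5,"wx":0,"wy":0,"wz":-0.553},{"x":69,"y":295,"z":13.5,"wx":0,"wy":0,"wz":-0.553},{"x":69,"y":295,"z":13.5,"wx":0,"wy":0,"wz":-0.553},{"x":69,"y":295,"z":13.5,"wx":0,"wy":0,"wz":-0.553}]'
python3 - <<'E'
from h import *
np.set_printoptions(precision=4,suppress=True)
plan([.4194,.2853,.0967],206.73)
o=r.get_obs(); T=R.from_euler('xyz',o['tool_rot']); p=o['eef_pos']
for n in('top','side'):
    f=snap(n); W=cloud(f); L=(W-p)@T.as_matrix()*1000
    m=(np.abs(L[...,1])<25)&(L[...,0]<-70)&(L[...,0]>-245)&(L[...,2]>-40)&(L[...,2]<5); P=L[m]
    print(n,'rod',len(P),np.polyfit(P[:,0],P[:,1],1),np.polyfit(P[:,0],P[:,2],1),P[:,0].min())
E
```

```text
clock: 16.25
eef_pos: [0.4194, 0.2839, 0.2762]
tool_rot: [-3.141, -0.0, -2.677]
contact_force: [0.7, 0.2, -0.7]
gripper_width: 0.19
now [0.4194 0.2839 0.2762] [-179.99   -0.02 -153.39] xyz mm [ -0.7   1.3 179.5] w [-0.0002 -0.0003 -0.0021] F [ 0.74  0.24 -0.73] t 16.25
top rod 313 [-0.0001 -0.3294] [ -0.0265 -19.1585] -213.97501041860653
side rod 289 [-0.0025  0.7334] [ -0.0322 -19.3513] -214.6753723348187
```

The rod is unchanged in the hand. I'll lower it into the notches, levelling out the droop.

```bash
python3 -m jog '[{"x":-0.7,"y":1.0,"z":15,"wx":0,"wy":-0.014,"wz":0},{"x":-0.7,"y":1.0,"z":50,"wx":0,"wy":-0.028,"wz":0},{"x":-0.7,"y":1.0,"z":90,"wx":0,"wy":-0.028,"wz":0},{"x":-0.7,"y":1.0,"z":120,"wx":0,"wy":-0.028,"wz":0},{"x":-0.7,"y":1.0,"z":145,"wx":0,"wy":-0.028,"wz":0},{"x":-0.7,"y":1.0,"z":158,"wx":0,"wy":-0.028,"wz":0},{"x":-0.7,"y":1.0,"z":168,"wx":0,"wy":-0.028,"wz":0},{"x":-0.7,"y":1.0,"z":174,"wx":0,"wy":-0.028,"wz":0},{"x":-0.7,"y":1.0,"z":177,"wx":0,"wy":-0.028,"wz":0},{"x":-0.7,"y":1.0,"z":177,"wx":0,"wy":-0.028,"wz":0}]'; python3 f.py
```

```text
clock: 17.6
eef_pos: [0.4196, 0.286, 0.0995]
tool_rot: [3.142, 0.028, -2.676]
contact_force: [-0.3, -0.2, -0.9]
gripper_width: 0.191
[[-0.3, -0.2, -0.9], [-0.2, -0.1, -1.1], [-0.2, -0.5, -0.9], [0.4, 0.2, -1.1], [-0.5, -0.9, -0.8], [-0.2, 0.3, -1.1]] mean [-0.16 -0.2  -1.  ] [0.4196 0.286  0.0996] 17.85
```

```bash
python3 -m jog '[{"x":0,"y":0,"z":0.7,"wx":0,"wy":0,"wz":0},{"x":0,"y":0,"z":1.4,"wx":0,"wy":0,"wz":0},{"x":0,"y":0,"z":2,"wx":0,"wy":0,"wz":0},{"x":0,"y":0,"z":2,"wx":0,"wy":0,"wz":0}]'; python3 f.py
```

```text
clock: 18.35
eef_pos: [0.4196, 0.286, 0.0976]
tool_rot: [3.142, 0.028, -2.676]
contact_force: [-0.5, -0.1, 8.5]
gripper_width: 0.184
[[-0.5, -0.1, 8.5], [-0.8, -0.9, 7.3], [0.2, -0.3, 8.1], [0.0, -1.3, 7.6], [-0.4, 0.5, 7.6], [0.0, -0.3, 7.5]] mean [-0.24 -0.39  7.76] [0.4196 0.286  0.0976] 18.6
```

It's seated: 8 N upward. I'll relieve slightly, open the gripper and rise.

```bash
python3 -m jog '[{"x":0,"y":0,"z":-0.7,"wx":0,"wy":0,"wz":0},{"x":0,"y":0,"z":-0.7,"wx":0,"wy":0,"wz":0}]'; python3 -m jog '[{"x":0,"y":0,"z":0,"wx":0,"wy":0,"wz":0},{"x":0,"y":0,"z":0,"wx":0,"wy":0,"wz":0},{"x":0,"y":0,"z":0,"wx":0,"wy":0,"wz":0},{"x":0,"y":0,"z":0,"wx":0,"wy":0,"wz":0},{"x":0,"y":0,"z":0,"wx":0,"wy":0,"wz":0},{"x":0,"y":0,"z":0,"wx":0,"wy":0,"wz":0},{"x":0,"y":0,"z":0,"wx":0,"wy":0,"wz":0},{"x":0,"y":0,"z":0,"wx":0,"wy":0,"wz":0}]' 1
python3 -m jog '[{"x":0,"y":0,"z":-10,"wx":0,"wy":0,"wz":0},{"x":0,"y":0,"z":-30,"wx":0,"wy":0,"wz":0},{"x":0,"y":0,"z":-70,"wx":0,"wy":0,"wz":0},{"x":0,"y":0,"z":-120,"wx":0,"wy":0,"wz":0},{"x":0,"y":0,"z":-160,"wx":0,"wy":0,"wz":0},{"x":60,"y":0,"z":-180,"wx":0,"wy":0,"wz":0},{"x":120,"y":60,"z":-180,"wx":0,"wy":0,"wz":0},{"x":120,"y":120,"z":-180,"wx":0,"wy":0,"wz":0},{"x":120,"y":120,"z":-180,"wx":0,"wy":0,"wz":0},{"x":120,"y":120,"z":-180,"wx":0,"wy":0,"wz":0}]'
python3 - <<'E'
from h import *
f=snap('side'); g=snap('top')
W=cloud(g); hsv=cv2.cvtColor(g['pixels'],cv2.COLOR_RGB2HSV).astype(int); H,S=hsv[...,0],hsv[...,1]
m=(H>95)&(H<130)&(S>110)&(abs(W[...,0]-.43)<.08)&(abs(W[...,1]-.29)<.06)&(W[...,2]>.09); print('handle',m.sum(),np.mean(W[m],0),np.median(W[m],0))
a=cv2.resize(g['pixels'],(400,300)); b=cv2.resize(f['pixels'],(400,300)); c=cv2.resize(g['pixels'][145:290,80:273],(400,300)); d=cv2.resize(f['pixels'][320:455,300:480],(400,300))
save(np.vstack([np.hstack([a,b]),np.hstack([c,d])]),'end.png')
E
```

```text
clock: 18.85
eef_pos: [0.4195, 0.286, 0.0981]
tool_rot: [3.142, 0.028, -2.676]
contact_force: [0.6, 0.3, 2.1]
gripper_width: 0.189
clock: 19.85
eef_pos: [0.4195, 0.2859, 0.098]
tool_rot: [-3.142, 0.028, -2.676]
contact_force: [0.2, -0.5, -0.0]
gripper_width: 1.001
clock: 21.1
eef_pos: [0.2534, 0.3375, 0.275]
tool_rot: [3.142, 0.028, -2.673]
contact_force: [-0.2, 0.7, -0.1]
gripper_width: 0.999
handle 468 [0.43083075 0.2885437  0.12076774] [0.43049775 0.28863464 0.12204188]
```

View pics/end.png

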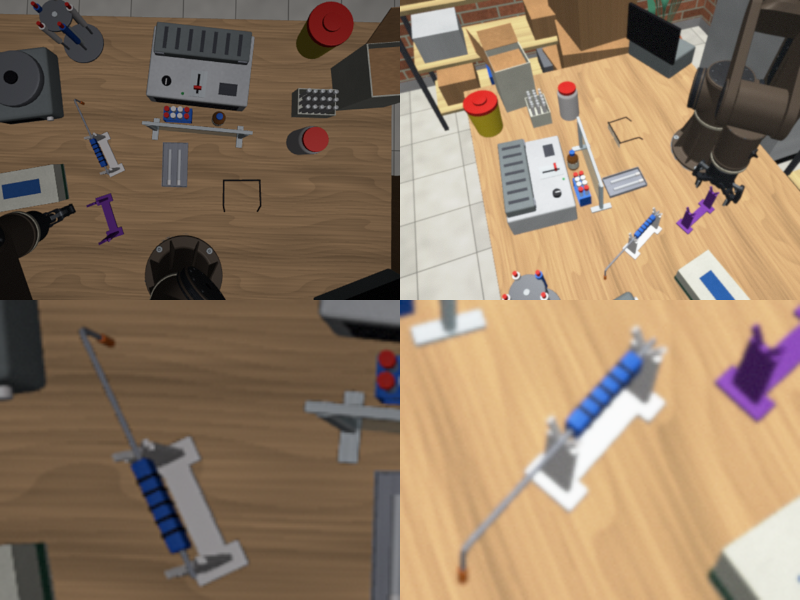

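The rod lies in both notches with its leg down, and its measured pose matches the start. The lever is at the stop, the bystanders look untouched and the arm is clear. I'll hand the job in.

```bash
python3 -c "
from h import *
print(order.close_job(), r.get_obs()['clock'])"
```

```text
the job is handed in; nothing more can be done
the job is handed in; nothing more can be done
```

The job is handed in. The lever was drawn to its end stop and held there, and the rod is back in its rest. The last clock reading was about 21 s of the 72 s allowed.

- **Lever:** I hooked it from behind and drew it about 31 mm to the hidden stop. I then held it there for about 1.5 s. The readings averaged 5.5 to 6.5 N along the pull, and the highest single noisy reading was 7.5 N. About 3–4 N of downward force showed at the same time, which puts the combined load near 8 N, still under 11 N. After I backed off, the lever stayed where it was.
- **Rod:** It lies in both notches of the white rest with its leg hanging down. Its measured position is within about 1 mm of where it started.
- **Surroundings:** In the last pictures the shield, the other things on the bench and the purple rest look unmoved. The arm is clear of everything.

Two things did not go cleanly or could not be confirmed:
- **Refused command:** The first move was refused because its rows were incomplete, and nothing moved.
- **Shutter:** The pictures show no sign of whether it seated, so I judged that from the force and from the arm stopping against the end stop.

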